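Clip the sleeve rack into the shaker cradle

ROBOT

A 6-joint arm with a two-finger parallel gripper is mounted at the origin on the work surface. World frame = base frame: x ahead of the robot, y to its left, z up, the work surface at z = 0. Lengths are in m, angles in rad, forces in N, time in s.
With the tool pointing down it reaches from about 0.425 to 1.125 m from the base axis. Payload 14.9 kg.
Tool frame: the origin (TCP) lies at the very end of the fingers, on their centre line; the grasp point (between the pads) lies 19 mm behind it; z points along the fingers, y is the line along which they close (so a half turn about z gives the same grasp; the last joint's range is limited). The gripper opens to 91 mm and grips with 3 to 60 N. Pads are 32 mm wide; open, the fingers measure 118 mm over their backs; the gripper's body (76 mm by 178 mm) begins 60 mm behind the grasp point.
Start: joints at [1.244, 0.379, 1.734, -0, 1.028, -0.033], TCP at [0.203, 0.67, 0.214] pointing down, gripper open.
Joint ranges: [-2.77, 2.77], [-0.74, 2.19], [0, 2.66], [-1.06, 4.2], [0.31, 2.87], [-3.08, 3.08]. Speed limits (rad/s): [1.89, 1.89, 2.39, 3.14, 3.14, 3.14].

INTERFACE

Orientations are given as a 3x3 rotation matrix whose columns are the frame's x, y, z axes.
In Python, from workcell import telemetry, imaging, ctrl gives the robot as it stands.
- The arm moves only by the shell command python3 -m pendant 'ROWS' [OPENING] [FORCE]. ROWS is JSON, one flat list of numbers, 6 for each row, row after row: the shift along the tool's x, y, z in cm, then the turn, a rotation vector about the tool's x, y, z in degrees. A call has 1 to 12 rows; each row is the pose to reach, as a shift and turn from the pose commanded when the call began, along the tool's axes at that moment; what a row does not reach only later rows make up. A row lasts 1/10 s, in which the tool goes at most 50 mm and 8.59 degrees, less where a joint would pass 70% of its speed; a pose out of reach is approached as far as the arm can. A call with a gripper value outside its range is refused whole. OPENING is the opening, from 0 (shut) to 1 (fully open), set as the call begins (- or left out, the last holds). The fingers move at their own pace and stop on an object; FORCE is the grip in N (left out, the last holds). Time passes only in rows, so rows that repeat a pose let the fingers close. It gives the time, the measured TCP pose, the force, the opening and the grip force at its end, in the units of the state.
- telemetry.get_obs(): the state, without advancing time (a new reading comes with each control period).
- imaging.snapshot(name): name is "side" or "top" or "wrist"; returns a dict with "frame" (384x512x3 uint8, red, green, blue), "vertical_fov" (degrees; the focal length in pixels is half the picture's height over the tangent of half this angle, whatever the lens; pixels are square), "cx", "cy" (the principal point, pixels), "rvec" (rotation vector, rad) and "tvec" (3), from world to camera coordinates, as OpenCV has them; the wrist camera has in their place "tool_from_camera" (4x4, takes a point from camera to tool coordinates, whose origin is the TCP and whose axes are the flange's). Camera axes: x right, y down, z forward; pixel columns grow to the right and rows downward; lengths in m; the calibration is good to about 2 mm. A picture is of the moment at which its call begins: read the wrist's pose just before it. There is no depth.
- ctrl.close_job(): hands the job in; it is judged then, once.
The state is a dict: "time": time; "qpos": joint angles; "qd": joint speeds; "tau": joint torques, N m; "position": TCP position; "eef_rot": TCP orientation; "contact_force": force on the tool from outside, world axes, zero at the start; "wrist_torque": the same for the moment, N m; "gripper_width": finger opening in m; "grip_force": force on a finger pad.
Only numpy, scipy, OpenCV 4.12 (cv2) and the standard library are available. Lean on these libraries where they do the work, as an engineer would, in place of code of your own. Each camera call takes 0.05 s, during which the arm holds its last target. There are 200 camera calls.

TASK

Stand the loose steel sleeve over the bare middle post of the rack so that it sits all the way down; then slide the rack along its cradle until it is home against the end stop; then push the sprung clamp down until its jaws snap onto the rack's brass pin, and let go. The other sleeves must stay on their posts, and the rest of the bench must be left as it is.

Things in the scene. Friction and masses are not known exactly. Their poses are not given: they have to be found in the camera images.
- cradle: Fixed shaker cradle: aluminium floor 300 x 178 mm, 12 mm thick, blue side rails 154 mm apart (tops 28 mm above the table) and a blue end stop (face at x = 55 mm, top at 30 mm). Origin: on the table, under where the rack's origin belongs when home. x axis: the way the rack slides home (away from the robot); z up. The clamp stands beyond the stop.
- rack: Loose rack, about 0.75 kg: wooden block with black top, 110 (x) x 150 (y) x 30 mm high, on the cradle's floor (origin 12 mm above the table), 2 mm free beside each rail, 35 to 70 mm short of home. Origin: centre of underside; near face at x = -55 mm. Three steel posts at x = 0, y = -46, 0, 46 mm: 18 mm diameter, top 8 mm tapered, 40 mm high above the black top; the outer two carry sleeves.
- post_bare (a point): Foot of the bare middle post: point on its axis at the black top of the rack (42 mm above the table). The post rises 40 mm from here.
- post_left (a point): Foot of the rack's +y post, on its axis at the black top.
- post_right (a point): Foot of the rack's -y post, on its axis at the black top.
- pin (a point): Middle of the brass pin on the rack: 10 mm in diameter, lying along the rack's y, 42 mm ahead of the rack's origin and 74 mm above the table; 30 mm free length between two ears 5 mm thick (ear tops 82 mm above the table).
- sleeve: The loose steel sleeve, an open tube standing upright on the table: 30 mm outer diameter, 22 mm bore, 55 mm high, 130 g. Origin: centre of its lower end, z along the tube. Slips over a post with 2 mm to spare all round.
- sleeve_left: Same kind of sleeve, already on the rack's +y post (loose on it, bottom on the black top). Origin: centre of its lower end.
- sleeve_right: Same kind of sleeve, already on the rack's -y post. Origin: centre of its lower end.
- clamp_arm (a joint): Angle (rad) of the clamp's arm: 0 = fully down (clipped, at its stop), grows as the free end lifts, to 1.0. Starts at 0.5 to 0.8 and stays where it is left (stiff hinge, about 1 N at the roller). The jaws meet the pin at about 0.2 rad; from there it takes about 4 to 6 N on the roller until, at about 0.06 rad, they snap shut under the pin.
- clamp_hinge (a point): Point on the arm's hinge axis (along the cradle's y), 122 mm beyond the cradle's origin and 82 mm above the table.
- press_roller (a point): Centre of the red, freely turning roller on the free end of the clamp's arm, where to press down: 16 mm in diameter, 24 mm long along the cradle's y. It circles about clamp_hinge: at joint angle 0 it lies 80 mm nearer the robot and 26 mm higher than the hinge.
- throat (a point): Point between the clamp's jaws where the pin's centre belongs; moves with the arm. At joint angle 0 it is 80 mm nearer the robot than the hinge, 8 mm lower, 34 mm under the roller's centre. The jaws, 16 mm wide, flare open below it, reaching 24 mm further down; with the rack home it comes down on the pin.
- jaw_near (a joint): Spring angle (rad) of the jaw on the robot's side: 0 = shut, about 0.1 as the pin passes.
- jaw_far (a joint): Spring angle (rad) of the other jaw: 0 = shut, about 0.1 as the pin passes.
- amber: Bystander: small amber bottle with black cap, 42 mm in diameter, 88 mm high. Origin: centre of its underside.
- cork_dish: Bystander: round cork dish, 76 mm in diameter, 22 mm high. Origin: centre of its underside.
- beaker: Bystander: clear beaker, 60 mm in diameter, 75 mm high. Origin: centre of its underside.
- jar: Bystander: white jar, 52 mm in diameter, 60 mm high. Origin: centre of its underside.
- marker: Bystander: black marker pen lying flat, 125 x 12 x 12 mm. Origin: centre of its underside.

How it is judged:
By the outcome, as a careful person would: the job done as asked, in the order asked, and still so for the second after the job is handed in, with the robot touching nothing.
It also fails if it takes over 64 s, if anything falls off the work surface, if the arm or the gripper's body presses on something with over 40 N, if the wrist force passes 120 N, or if a joint passes its speed limit or range.

## Working session

There is one attempt and no reset: what is moved stays moved. The work goes in short steps, Python scripts to look and compute and a shell command to move; the robot and the scene stay as the last step left them, time stands still between calls to the robot, and variables do not carry over. Pictures are saved under pics/ and viewed, at most 10 in all, crops included, and the job is handed in when it is done.

```bash
mkdir -p pics
cat > h.py <<'E'
import numpy as np, cv2
from workcell import telemetry, imaging, ctrl
def snap(n,save=None,crop=None,scale=1):
    o=telemetry.get_obs(); s=imaging.snapshot(n); f=s["frame"]
    h=f.shape[0]/2/np.tan(np.radians(s["vertical_fov"])/2)
    K=np.array([[h,0,s["cx"]],[0,h,s["cy"]],[0,0,1.]])
    if n=="wrist":
        T=np.eye(4);T[:3,:3]=o["eef_rot"];T[:3,3]=o["position"]
        C=T@np.array(s["tool_from_camera"]); R=C[:3,:3];c=C[:3,3]
    else:
        R=cv2.Rodrigues(np.array(s["rvec"],float))[0].T; c=-R@np.array(s["tvec"],float).ravel()
    if save:
        g=f
        if crop: x0,y0,x1,y1=crop; g=f[y0:y1,x0:x1]
        g=cv2.resize(g,None,fx=scale,fy=scale,interpolation=cv2.INTER_CUBIC)
        cv2.imwrite("pics/"+save,cv2.cvtColor(g,cv2.COLOR_RGB2BGR))
    np.savez("cam_%s.npz"%n,K=K,R=R,c=c,f=f)
    return K,R,c
def load(n): d=np.load("cam_%s.npz"%n); return d["K"],d["R"],d["c"]
def onz(cam,u,v,z):
    K,R,c=cam; d=R@np.linalg.inv(K)@np.array([u,v,1.]); return c+d*(z-c[2])/d[2]
def proj(cam,p):
    K,R,c=cam; q=K@(R.T@(np.array(p,float)-c)); return q[:2]/q[2]
def tri(obs): # [(cam,u,v),...]
    A=np.zeros((3,3));b=np.zeros(3)
    for (K,R,c),u,v in obs:
        d=R@np.linalg.inv(K)@np.array([u,v,1.]);d/=np.linalg.norm(d);M=np.eye(3)-np.outer(d,d);A+=M;b+=M@c
    return np.linalg.solve(A,b)
def move(p): # world target -> tool shift cm
    o=telemetry.get_obs(); return np.array(o["eef_rot"]).T@(np.array(p)-o["position"])*100
E
python3 - <<'E'
from h import *
for n in("top","side"):
    K,R,c=snap(n,n+"0.png",scale=1.5); print(n,K[0,0],c,R[:,2])
o=telemetry.get_obs();print(o["eef_rot"],o["position"],o["time"],o["contact_force"])
E
```

```text
top 482.08561260127453 [ 0.46048326 -0.07715454  1.4217021 ] [ 0.10802987  0.01477534 -0.99403785]
side 356.9417230076362 [0.07831343 0.48758543 0.55675192] [ 0.56822624 -0.62607302 -0.5339958 ]
[[-9.57147559e-01  2.89600492e-01 -3.25331179e-04]
 [ 2.89600673e-01  9.57147081e-01 -9.56783244e-04]
 [ 3.43048900e-05 -1.00999887e-03 -9.99999489e-01]] [0.20260547 0.66967008 0.2133473 ] 0.1 [ 0.11577102 -0.84499023 -0.17598619]
```

View pics/top0.png

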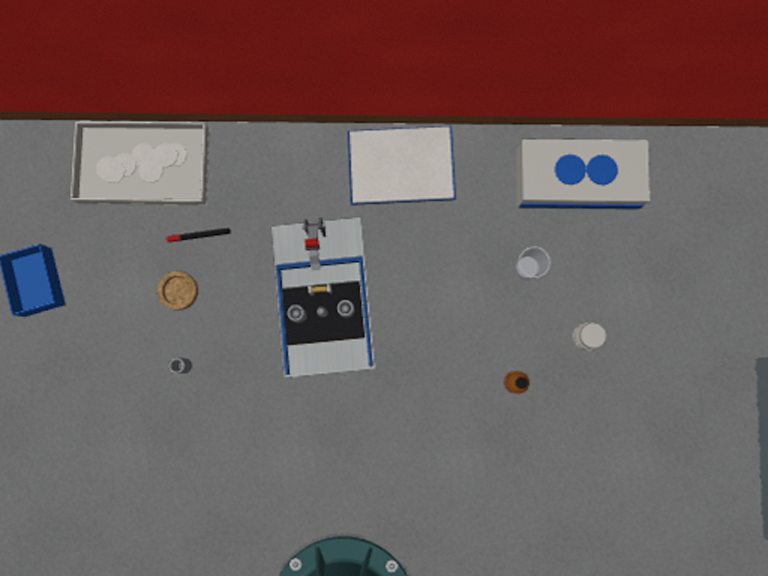

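View pics/side0.png

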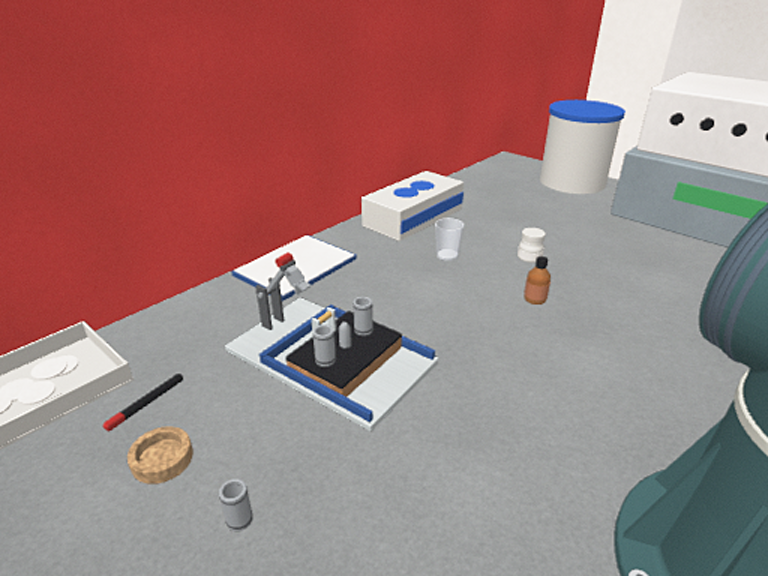

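Top view: the loose sleeve is at about (180,366), the rack posts at (296,313), (321,311) and (345,308), and the clamp roller at (312,243), all at 1.5x scale. Next, an enlarged top crop.

Run:
```python
from h import *
f=np.load("cam_top.npz")["f"]; g=cv2.resize(f[140:260,105:255],None,fx=5,fy=5,interpolation=cv2.INTER_CUBIC)
cv2.imwrite("pics/topc.png",g[:,:,::-1])
```

```text
(no output)
```

View pics/topc.png

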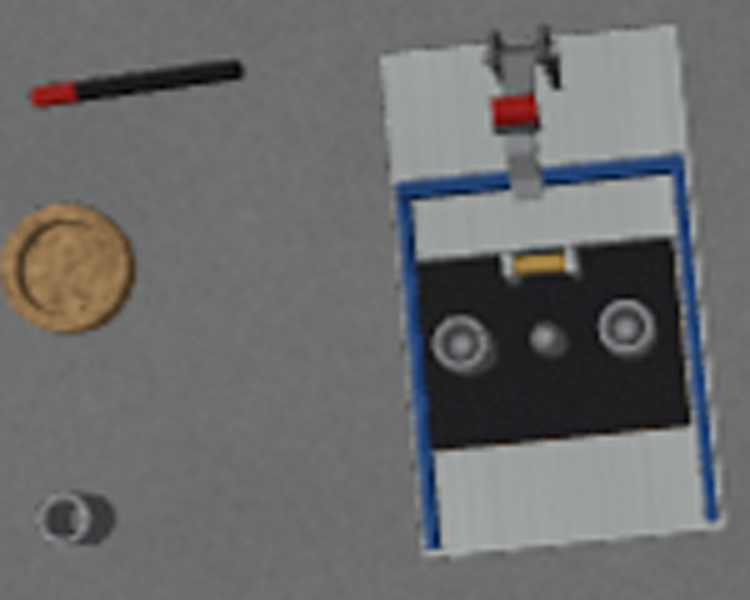

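Run:
```python
from h import *
c=load("top")
np.set_printoptions(precision=4,suppress=True)
P={}
for n,U,V,z in [("railLn",432,548,.028),("railRn",712,520,.028),("stopL",402,185,.03),("stopR",681,158,.03),("post",546,337,.082),("sl",461,345,.097),("sr",627,327,.097),("loose",65,519,.055),("pin",541,264,.074),("blkNL",433,447,.042),("blkNR",688,422,.042),("blkFL",418,262,.042),("blkFR",672,239,.042)]:
    P[n]=onz(c,105+(U+.5)/5-.5,140+(V+.5)/5-.5,z); print(n,P[n])
for a,b in [("railLn","stopL"),("railRn","stopR"),("blkNL","blkFL"),("blkNR","blkFR"),("sr","sl"),("blkNR","blkNL"),("post","pin")]:
    d=P[b]-P[a]; print(a,b,np.degrees(np.arctan2(d[1],d[0])),np.hypot(d[0],d[1]))
```

```text
railLn [0.4464 0.1163 0.028 ]
railRn [ 0.4646 -0.0446  0.028 ]
stopL [0.6567 0.1393 0.03  ]
stopR [ 0.6745 -0.0234  0.03  ]
post [0.5647 0.0483 0.082 ]
sl [0.5586 0.0937 0.097 ]
sr [0.5696 0.0023 0.097 ]
loose [0.4602 0.3211 0.055 ]
pin [0.6065 0.0528 0.074 ]
blkNL [0.504  0.1154 0.042 ]
blkNR [ 0.5201 -0.0303  0.042 ]
blkFL [0.6103 0.1269 0.042 ]
blkFR [ 0.6254 -0.0195  0.042 ]
railLn stopL 6.237767486689059 0.2115522250310683
railRn stopR 5.742663382432637 0.21097421152411122
blkNL blkFL 6.199836588248944 0.10697666077542074
blkNR blkFR 5.897684335062498 0.10584777929086175
sr sl 96.91458926145584 0.0921327499350416
blkNR blkNL 96.32983922688017 0.14659729317197412
post pin 6.110220204241749 0.04203606249239721
```

Run:
```python
from h import *
np.set_printoptions(precision=4,suppress=True)
t=load("top");s=load("side")
T=lambda U,V:(t,105+(U+.5)/5-.5,140+(V+.5)/5-.5)
S=lambda U,V:(s,(U+.5)/1.5-.5,(V+.5)/1.5-.5)
for n,a,b in [("loose",(65,519),(234,490)),("post",(546,337),(345,326)),("roller",(515,111),(285,259)),("sl",(461,345),(325,332)),("sr",(627,327),(363,303)),("pin",(541,264),(323,318))]:
    p=tri([T(*a),S(*b)]); print(n,p,proj(s,p)*1.5+.25,b)
a=np.radians(6.1)
R=np.array([[-np.sin(a)*-1,np.cos(a),0],[-np.cos(a),np.sin(a),0],[0,0,-1]]) # x,y,z cols
R=np.array([[np.sin(a),-np.cos(a),0],[np.cos(a)*-1,-np.sin(a),0],[0,0,-1]]);
for sg in(1,-1):
    y=sg*np.array([np.cos(a),np.sin(a),0]);z=np.array([0,0,-1]);x=np.cross(y,z);G=np.c_[x,y,z]
    o=telemetry.get_obs();print(np.degrees(cv2.Rodrigues(np.array(o["eef_rot"]).T@G)[0].ravel()))
print(move([.460,.321,.14]),move([.460,.321,.033]))
```

```text
loose [0.4589 0.3199 0.0534] [232.0835 489.9547] (234, 490)
post [0.5634 0.0472 0.077 ] [343.5043 325.8602] (345, 326)
roller [0.6784 0.0593 0.1545] [283.7354 258.8522] (285, 259)
sl [0.5571 0.0924 0.0942] [323.341  331.8458] (325, 332)
sr [0.5687 0.0014 0.0935] [361.9693 302.9037] (363, 303)
pin [0.6058 0.052  0.0739] [322.3329 317.9377] (323, 318)
[-0.0523  0.0321 67.0659]
[  -0.0359   -0.0583 -112.934 ]
[-34.7342 -25.9113   7.3597] [-34.7346 -25.9005  18.0597]
```

```bash
python3 -m pendant '[-3,-2.2,0.5,0,0,6, -6,-4.5,1,0,0,13, -10,-7.5,2,0,0,20, -14,-10.5,3,0,0,27, -18,-13.5,4,0,0,34, -22,-16.5,5,0,0,42, -26,-19.5,6,0,0,50, -30,-22.5,7,0,0,58, -33,-24.8,7.4,0,0,65, -34.7,-25.9,7.4,0,0,67.1, -34.7,-25.9,7.4,0,0,67.1, -34.7,-25.9,7.4,0,0,67.1]' 0.66 25
python3 - <<'E'
from h import *
snap("wrist","w1.png",scale=1.5)
E
```

```text
time: 1.3
position: [0.4597, 0.3216, 0.1398]
eef_rot: [[-0.106, 0.994, -0.0], [0.994, 0.106, -0.0], [-0.0, -0.0, -1.0]]
contact_force: [-0.5, -0.2, -0.3]
gripper_width: 0.0599
grip_force: 0.0
```

View pics/w1.png

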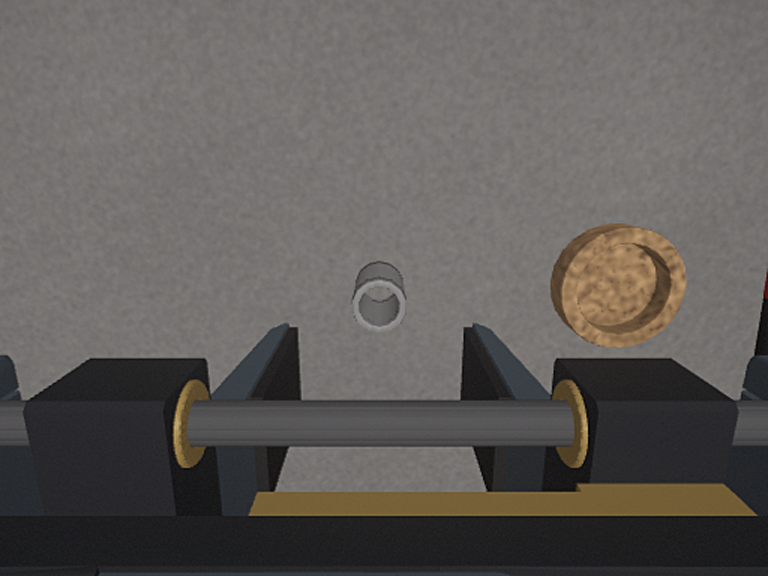

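The wrist view shows the loose sleeve's top ring centred at (379,305) between the fingers, with the dish clear to the right.

Run:
```python
from h import *
p=onz(load("wrist"),(379.5)/1.5-.5,305.5/1.5-.5,.055);print(p);p[2]=.032;print(move(p))
```

```text
[0.45857397 0.32154357 0.055     ]
[-0.04205942 -0.09206499 10.78955733]
```

```bash
python3 -m pendant '[-0.05,-0.1,3,0,0,0, -0.05,-0.1,6,0,0,0, -0.05,-0.1,8,0,0,0, -0.05,-0.1,9.5,0,0,0, -0.05,-0.1,10.8,0,0,0, -0.05,-0.1,10.8,0,0,0, -0.05,-0.1,10.8,0,0,0]' && python3 -m pendant '[0,0,0,0,0,0,0,0,0,0,0,0,0,0,0,0,0,0,0,0,0,0,0,0,0,0,0,0,0,0,0,0,0,0,0,0]' 0.2 25 && python3 -m pendant '[0,0,-2,0,0,0, 0,0,-5,0,0,0, 0,0,-8,0,0,0, 0,0,-11,0,0,0, 0,0,-11,0,0,0, 0,0,-11,0,0,0]'
python3 - <<'E'
from h import *
snap("wrist","w2.png",scale=1.5)
print(move([.564,.0478,.165]))
E
```

```text
time: 2.05
position: [0.4591, 0.3214, 0.0323]
eef_rot: [[-0.106, 0.994, 0.0], [0.994, 0.106, 0.0], [0.0, 0.0, -1.0]]
contact_force: [-0.2, -0.4, 0.8]
gripper_width: 0.0602
grip_force: 0.0
time: 2.65
position: [0.4591, 0.3211, 0.0322]
eef_rot: [[-0.106, 0.994, 0.0], [0.994, 0.106, 0.0], [0.0, 0.0, -1.0]]
contact_force: [-0.6, -0.5, 4.9]
gripper_width: 0.0291
grip_force: 25.0
time: 3.25
position: [0.4589, 0.321, 0.142]
eef_rot: [[-0.106, 0.994, 0.001], [0.994, 0.106, 0.0], [0.0, 0.001, -1.0]]
contact_force: [-0.4, -0.4, -1.1]
gripper_width: 0.0289
grip_force: 25.0
[-28.25396738   7.61132485  -2.3821212 ]
```

View pics/w2.png

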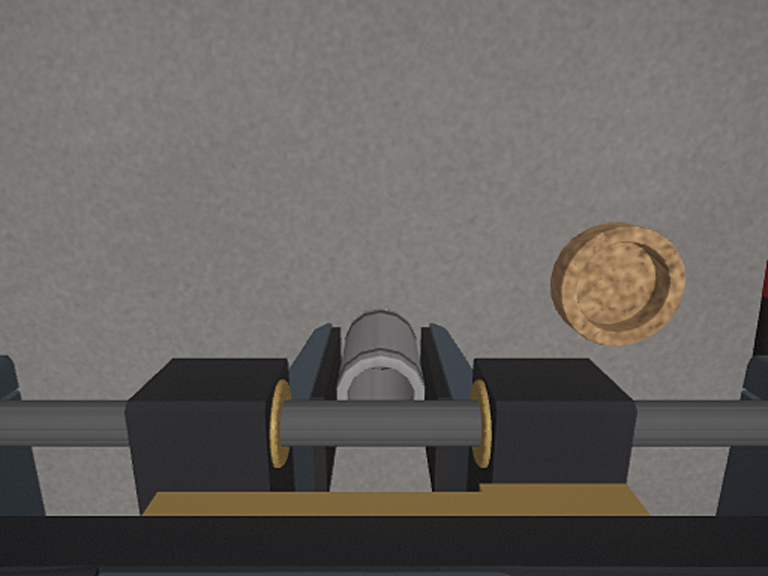

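The sleeve is held upright, with its bottom front rim at (380,310). Next I check its offset in the grip and move above the post.

```bash
python3 - <<'E'
from h import *
c=load("wrist");o=telemetry.get_obs();p=o["position"];R=np.array(o["eef_rot"])
q=onz(c,380.5/1.5-.5,310.5/1.5-.5,p[2]-.032);print((R.T@(q-p))*1000)
q=onz(c,380.5/1.5-.5,352/1.5-.5,p[2]-.032+.055);print((R.T@(q-p))*1000)
E
python3 -m pendant '[-1,0.3,-1.5,0,0,0, -4,1.1,-2.4,0,0,0, -8,2.2,-2.4,0,0,0, -12,3.3,-2.4,0,0,0, -16,4.4,-2.4,0,0,0, -20,5.5,-2.4,0,0,0, -24,6.5,-2.4,0,0,0, -26.5,7.2,-2.4,0,0,0, -27.8,7.5,-2.4,0,0,0, -28.2,7.6,-2.4,0,0,0, -28.2,7.6,-2.4,0,0,0, -28.2,7.6,-2.4,0,0,0]'
python3 - <<'E'
from h import *
snap("wrist","w3.png",scale=1.5)
snap("side","s3.png",crop=(160,110,320,240),scale=4.6);snap("top")
E
```

```text
[13.20424927 -0.08713411 31.99466431]
[ 15.77659041  -0.19311108 -23.00632954]
time: 4.5
position: [0.5638, 0.0494, 0.1658]
eef_rot: [[-0.106, 0.994, -0.001], [0.994, 0.106, 0.0], [0.0, -0.001, -1.0]]
contact_force: [0.4, 0.4, -1.4]
gripper_width: 0.029
grip_force: 25.0
```

View pics/w3.png

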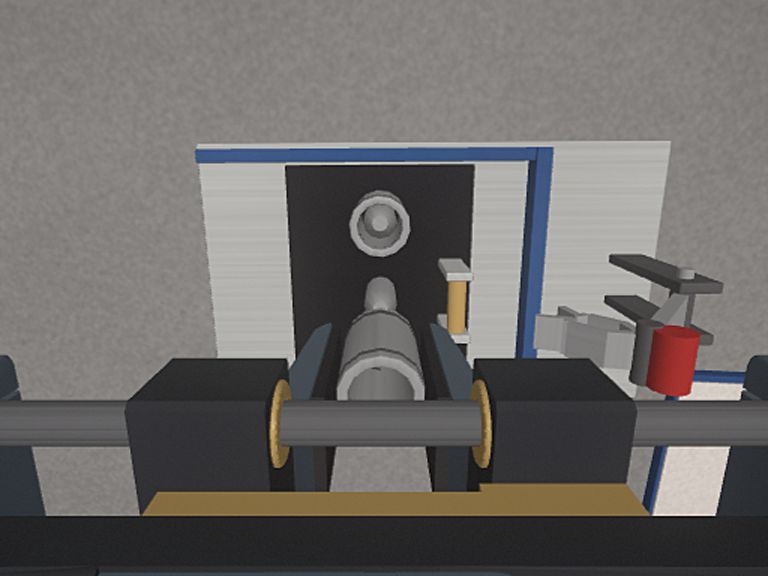

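The wrist view shows the bare post at column 380, in line with the held sleeve, and the left post tip at (380,222).

Run:
```python
from h import *
np.set_printoptions(precision=4,suppress=True)
c=load("wrist");o=telemetry.get_obs();p=np.array(o["position"]);R=np.array(o["eef_rot"]);print(p,o["time"])
a=np.radians(6.1);ry=np.array([-np.sin(a),np.cos(a),0])
W=lambda u,v,z:onz(c,(u+.5)/1.5-.5,(v+.5)/1.5-.5,z)
l=W(380,222,.082);print("leftpost",l,l-.046*ry, (R.T@(l-.046*ry-p))*100)
t=W(380,278,.081);print("post tip back edge",t,(R.T@(t-p))*100)
for u in(366,394):
  q=W(u,300,.07);print(q,(R.T@(q-p))*100)
pin=W(456,306,.079);print("pin top",pin)
```

```text
[0.564  0.0495 0.1659] 4.65
leftpost [0.5583 0.0939 0.082 ] [0.5632 0.0481 0.082 ] [-0.1271 -0.0933  8.3945]
post tip back edge [0.5615 0.0643 0.081 ] [ 1.4987 -0.0886  8.4945]
[0.5554 0.0483 0.07  ] [-0.0229 -0.8731  9.5946]
[0.571 0.05  0.07 ] [-0.0218  0.6977  9.5944]
pin top [0.6044 0.0528 0.079 ]
```

View pics/s3.png

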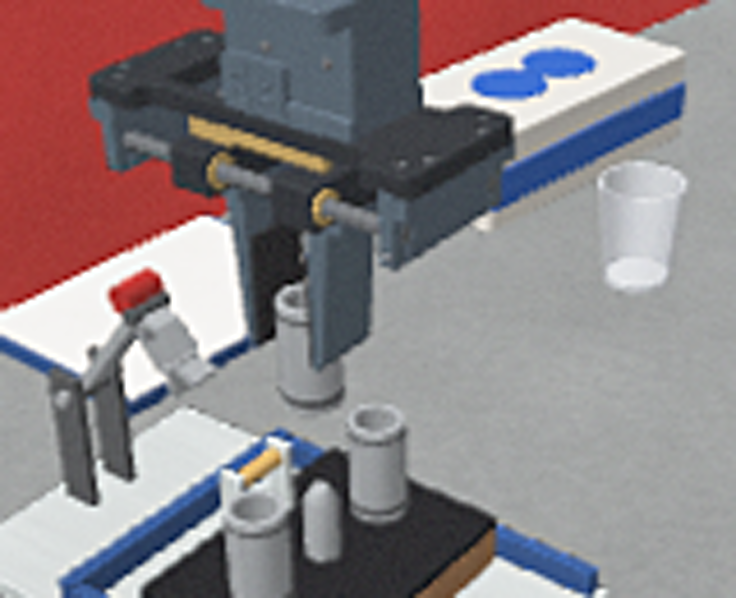

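Side view: sleeve hangs above the bare post, and the roller is clear of the gripper. Correcting slightly and descending.

```bash
python3 -m pendant '[-0.1,-0.08,1,0,0,0, -0.1,-0.08,2.5,0,0,0, -0.1,-0.08,4,0,0,0, -0.1,-0.08,4.6,0,0,0, -0.1,-0.08,4.6,0,0,0, -0.1,-0.08,5,0,0,0, -0.1,-0.08,5.4,0,0,0, -0.1,-0.08,5.8,0,0,0, -0.1,-0.08,5.8,0,0,0]'
python3 - <<'E'
from h import *
snap("side","s4.png",crop=(190,140,290,230),scale=6)
E
```

```text
time: 5.55
position: [0.5634, 0.0475, 0.1075]
eef_rot: [[-0.106, 0.994, -0.0], [0.994, 0.106, -0.0], [0.0, -0.0, -1.0]]
contact_force: [0.5, -0.3, -2.1]
gripper_width: 0.0289
grip_force: 25.0
```

View pics/s4.png

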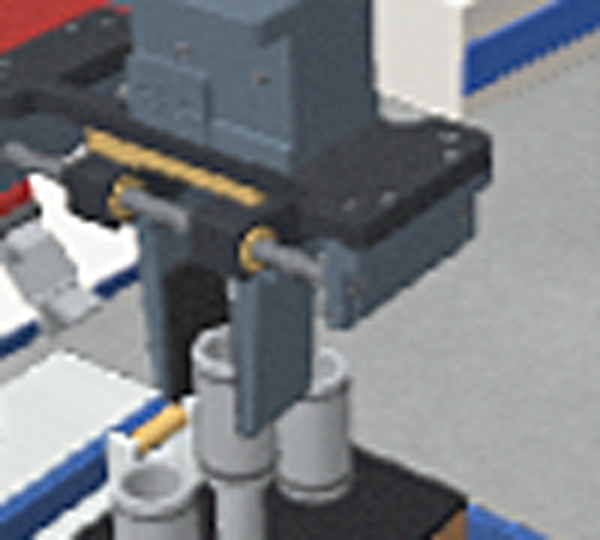

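The sleeve is over the post tip with no contact force. Lowering the rest.

```bash
python3 -m pendant '[0,0,0.6,0,0,0, 0,0,1.2,0,0,0, 0,0,1.8,0,0,0, 0,0,2.4,0,0,0, 0,0,2.8,0,0,0, 0,0,3.1,0,0,0, 0,0,3.3,0,0,0, 0,0,3.3,0,0,0]'
```

```text
time: 6.4
position: [0.5635, 0.0475, 0.0747]
eef_rot: [[-0.106, 0.994, -0.0], [0.994, 0.106, -0.0], [-0.0, -0.0, -1.0]]
contact_force: [-0.1, -0.0, -2.6]
gripper_width: 0.0296
grip_force: 25.0
```

```bash
python3 -m pendant '[0,0,0,0,0,0, 0,0,0,0,0,0, 0,0,0,0,0,0]' 0.42 && python3 -m pendant '[0,0,-1,0,0,0, 0,0,-2.5,0,0,0, 0,0,-5,0,0,0, 0,0,-8,0,0,0, 0,0,-10,0,0,0, 0,0,-10,0,0,0]'
python3 - <<'E'
from h import *
print(telemetry.get_obs()["qpos"])
snap("side","s5.png",crop=(150,140,290,245),scale=5);snap("wrist")
print(move([.475,.0384,.17]),move([.475,.0384,.024]))
E
```

```text
time: 6.7
position: [0.5638, 0.0475, 0.0752]
eef_rot: [[-0.106, 0.994, 0.0], [0.994, 0.106, 0.0], [-0.0, 0.0, -1.0]]
contact_force: [-0.3, -0.9, 0.4]
gripper_width: 0.038
grip_force: 0.0
time: 7.3
position: [0.5655, 0.0477, 0.1791]
eef_rot: [[-0.106, 0.994, 0.006], [0.994, 0.106, 0.0], [-0.0, 0.006, -1.0]]
contact_force: [0.8, -0.2, -0.0]
gripper_width: 0.0384
grip_force: 0.0
[ 4.30205013e-02  2.16709222e-01  2.02558978e+00  8.99930316e-06
  8.93521996e-01 -6.28959872e-02]
[ 0.0264052  -8.9257498   0.57101242] [ 0.02773365 -8.94782153 15.17099567]
```

View pics/s5.png

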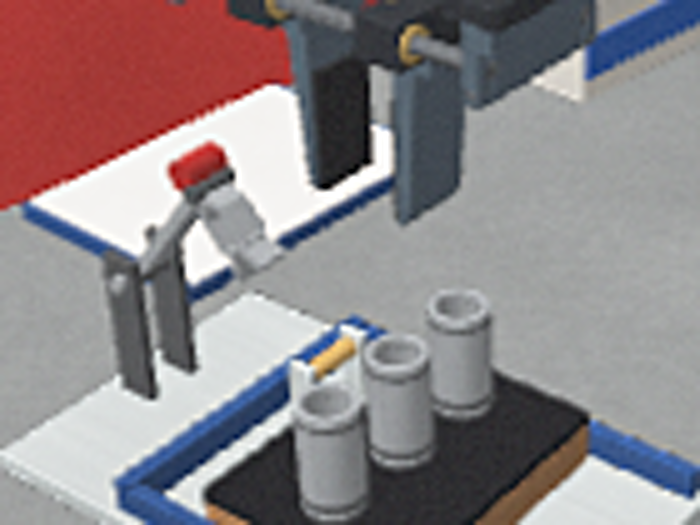

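The three sleeves stand level at equal heights, so the middle one is seated. Now I go back behind the rack with the gripper turned 90°.

```bash
python3 -m pendant '[0,-1,0,0,0,8, 0,-2,0.2,0,0,16, 0,-3,0.4,0,0,24, 0,-4,0.4,0,0,32, 0,-5,0.6,0,0,40, 0,-6,0.6,0,0,48, 0,-7,0.6,0,0,56, 0,-8,0.6,0,0,64, 0,-8.9,0.6,0,0,72, 0,-8.9,0.6,0,0,80, 0,-8.9,0.6,0,0,88, 0,-8.9,0.6,0,0,90]' 0.66
python3 -m pendant '[0,0,0,0,0,0, 0,0,0,0,0,0]'
python3 - <<'E'
from h import *
snap("top");print(move([.475,.0384,.024]))
E
```

```text
time: 8.6
position: [0.4744, 0.0381, 0.1681]
eef_rot: [[0.995, 0.1, -0.002], [0.1, -0.995, -0.0], [-0.002, -0.0, -1.0]]
contact_force: [-0.1, -0.2, -0.6]
gripper_width: 0.0602
grip_force: 0.0
time: 8.8
position: [0.4747, 0.0382, 0.1684]
eef_rot: [[0.994, 0.107, -0.001], [0.107, -0.994, -0.0], [-0.001, -0.0, -1.0]]
contact_force: [0.1, -0.7, -0.7]
gripper_width: 0.0601
grip_force: 0.0
[ 0.04007529 -0.02157864 14.45013774]
```

```bash
python3 -m pendant '[0,0,3,0,0,0, 0,0,6.5,0,0,0, 0,0,10,0,0,0, 0,0,12.5,0,0,0, 0,0,13.8,0,0,0, 0,0,14.4,0,0,0, 0,0,14.4,0,0,0, 0,0,14.4,0,0,0]' && python3 -m pendant '[0.4,0,0,0,0,0, 0.8,0,0,0,0,0, 1.2,0,0,0,0,0, 1.5,0,0,0,0,0, 1.7,0,0,0,0,0, 1.9,0,0,0,0,0, 2.1,0,0,0,0,0, 2.3,0,0,0,0,0, 2.5,0,0,0,0,0, 2.7,0,0,0,0,0]'
```

```text
time: 9.65
position: [0.4758, 0.0382, 0.0258]
eef_rot: [[0.994, 0.106, 0.001], [0.106, -0.994, 0.0], [0.001, 0.0, -1.0]]
contact_force: [-0.4, 0.3, 0.7]
gripper_width: 0.0603
grip_force: 0.0
time: 10.65
position: [0.4998, 0.0409, 0.0244]
eef_rot: [[0.994, 0.106, -0.005], [0.106, -0.994, -0.0], [-0.005, -0.0, -1.0]]
contact_force: [-10.7, 0.3, 8.7]
gripper_width: 0.0602
grip_force: 5.4
```

```bash
python3 -m pendant '[0.2,0,0,0,0,0, 0.4,0,0,0,0,0, 0.6,0,0,0,0,0, 0.8,0,0,0,0,0, 1,0,0,0,0,0, 1.2,0,0,0,0,0, 1.4,0,0,0,0,0, 1.6,0,0,0,0,0]'
```

```text
time: 11.45
position: [0.5157, 0.0426, 0.0244]
eef_rot: [[0.994, 0.106, -0.005], [0.106, -0.994, -0.0], [-0.005, -0.0, -1.0]]
contact_force: [-9.8, -1.1, 8.1]
gripper_width: 0.0599
grip_force: 5.5
```

```bash
python3 -m pendant '[0.2,0,0,0,0,0, 0.4,0,0,0,0,0, 0.6,0,0,0,0,0, 0.8,0,0,0,0,0]'; for i in 1 2; do python3 -m pendant '[0.1,0,0,0,0,0, 0.2,0,0,0,0,0]' | grep -E "pos|cont"; done
```

```text
time: 11.85
position: [0.5237, 0.0434, 0.0244]
eef_rot: [[0.994, 0.106, -0.005], [0.106, -0.994, -0.0], [-0.005, -0.0, -1.0]]
contact_force: [-11.0, -2.0, 8.6]
gripper_width: 0.0603
grip_force: 5.5
position: [0.5257, 0.0437, 0.0244]
contact_force: [-11.6, -0.3, 9.9]
position: [0.5276, 0.0439, 0.0244]
contact_force: [-11.3, -1.4, 7.2]
```

```bash
python3 -m pendant '[0.1,0,0,0,0,0, 0.2,0,0,0,0,0]' | grep -E "pos|cont";python3 -m pendant '[0.1,0,0,0,0,0, 0.15,0,0,0,0,0]' | grep -E "pos|cont"
```

```text
position: [0.5297, 0.0441, 0.0244]
contact_force: [-11.1, -0.4, 8.7]
position: [0.53, 0.0441, 0.0242]
contact_force: [-17.9, -2.6, 14.4]
```

```bash
python3 -m pendant '[0.1,0,0,0,0,0, 0.15,0,0,0,0,0]' | grep -E "pos|cont"
```

```text
position: [0.5301, 0.0442, 0.0239]
contact_force: [-25.4, -3.5, 18.8]
```

The rack stopped at the end stop with the force rising. Backing off, lifting and closing the fingers.

```bash
python3 -m pendant '[-0.5,0,0,0,0,0, -1.5,0,0,0,0,0, -3,0,0,0,0,0, -3.5,0,-2,0,0,0, -3.5,0,-6,0,0,0, -3.5,0,-10,0,0,0, -3.5,0,-14,0,0,0, -3.5,0,-18,0,0,0, -3.5,0,-20,0,0,0, -3.5,0,-20,0,0,0]' 0 10
python3 - <<'E'
from h import *
c=snap("top");f=np.load("cam_top.npz")["f"]
t=load("top");s=snap("side")
for n,ca in(("top",t),("side",s)):
    f=np.load("cam_%s.npz"%n)["f"].astype(int)
    u0,v0=proj(ca,[.678,.0593,.1545]);u0,v0=int(u0),int(v0)
    g=f[v0-15:v0+15,u0-15:u0+15];m=(g[:,:,0]>120)&(g[:,:,1]<60)
    if n=="top": v,u=np.nonzero(m);print(u.mean()+u0-15,v.mean()+v0-15,m.sum(),onz(ca,u.mean()+u0-15,v.mean()+v0-15,.1545))
    g=f[140:245,150:290] if n=="side" else f[150:245,180:260]
    o=(180,150) if n=="top" else (150,140)
    m=(g[:,:,0]>150)&(g[:,:,2]<90)&(g[:,:,1]>100)&(g[:,:,0]-g[:,:,2]>80);v,u=np.nonzero(m);print("pin",m.sum());
    if m.sum(): print(onz(ca,u.mean()+o[0],v.mean()+o[1],.076))
print(move([.6718,.0592,.2]))
E
```

```text
time: 13.85
position: [0.5007, 0.0408, 0.2277]
eef_rot: [[0.994, 0.106, 0.005], [0.106, -0.994, 0.0], [0.005, 0.0, -1.0]]
contact_force: [-0.6, 0.5, -0.7]
gripper_width: 0.0006
grip_force: 0.0
207.67567567567568 161.16216216216216 37 [0.68142316 0.06053773 0.1545    ]
pin 7
[0.64642262 0.04724089 0.076     ]
pin 35
[0.57825507 0.14900528 0.076     ]
[ 1.73562215e+01 -1.34067727e-02  2.44966907e+00]
```

```bash
python3 -m pendant '[2,0,0,0,0,0, 5,0,0,0,0,0, 9,0,0,0,0,0, 13,0,0.5,0,0,0, 16,0,1,0,0,0, 17.3,0,1.8,0,0,0, 17.3,0,2.4,0,0,0, 17.3,0,2.4,0,0,0, 17.3,0,2.4,0,0,0]'
python3 -m pendant '[0,0,1,0,0,0, 0,0,2,0,0,0, 0,0,2.8,0,0,0, 0,0,3.3,0,0,0, 0,0,3.8,0,0,0, 0,0,4.2,0,0,0, 0,0,4.2,0,0,0]'
python3 - <<'E'
from h import *
for n in("side","top"):
    c=snap(n);f=np.load("cam_%s.npz"%n)["f"].astype(int)
    u0,v0=[int(a) for a in proj(c,[.672,.0593,.15])];g=f[v0-18:v0+18,u0-18:u0+18]
    m=(g[:,:,0]>120)&(g[:,:,1]<40)&(g[:,:,2]<50);v,u=np.nonzero(m);print(n,m.sum(),u.mean()+u0-18,v.mean()+v0-18)
E
```

```text
time: 14.85
position: [0.6705, 0.059, 0.2005]
eef_rot: [[0.994, 0.106, -0.001], [0.106, -0.994, -0.0], [-0.001, -0.0, -1.0]]
contact_force: [0.8, 0.1, 0.6]
gripper_width: 0.0005
grip_force: 0.0
time: 15.55
position: [0.6718, 0.0591, 0.1584]
eef_rot: [[0.994, 0.106, -0.001], [0.106, -0.994, -0.0], [-0.001, -0.0, -1.0]]
contact_force: [-0.3, 0.5, 0.6]
gripper_width: 0.0007
grip_force: 0.0
side 16 185.625 169.6875
top 0 nan nan<stdin>:5: RuntimeWarning: Mean of empty slice.
  ret = ret.dtype.type(ret / rcount)
```

```bash
python3 -m pendant '[-0.4,0,0.2,0,0,0, -0.8,0,0.5,0,0,0, -1.2,0,1.0,0,0,0, -1.6,0,1.45,0,0,0, -2,0,2,0,0,0, -2.2,0,2.3,0,0,0, -2.4,0,2.65,0,0,0, -2.4,0,2.65,0,0,0]'
python3 - <<'E'
from h import *
c=snap("side");f=np.load("cam_side.npz")["f"].astype(int)
u0,v0=[int(a) for a in proj(c,[.65,.057,.124])];g=f[v0-20:v0+20,u0-20:u0+20]
m=(g[:,:,0]>120)&(g[:,:,1]<40)&(g[:,:,2]<50);v,u=np.nonzero(m);print(u0,v0,m.sum(),u.mean()+u0-20,v.mean()+v0-20)
E
```

```text
time: 16.45
position: [0.6477, 0.0565, 0.1319]
eef_rot: [[0.994, 0.106, -0.001], [0.106, -0.994, -0.0], [-0.001, -0.0, -1.0]]
contact_force: [-0.2, 0.1, -0.0]
gripper_width: 0.0002
grip_force: 0.0
198 187 5 199.4 189.4
```

The roller is following the fingertips. Pressing on in small steps.

```bash
python3 -m pendant '[-0.05,0,0.15,0,0,0, -0.1,0,0.3,0,0,0, -0.2,0,0.5,0,0,0, -0.2,0,0.7,0,0,0]' | grep -E "pos|cont";  python3 -m pendant '[-0.05,0,0.15,0,0,0, -0.1,0,0.3,0,0,0, -0.1,0,0.3,0,0,0]' | grep -E "pos|cont"; python3 -m pendant '[-0.05,0,0.15,0,0,0, -0.1,0,0.3,0,0,0, -0.1,0,0.3,0,0,0]' | grep -E "pos|cont"
```

```text
position: [0.6465, 0.0564, 0.1259]
contact_force: [0.0, 0.8, 5.7]
position: [0.6448, 0.0562, 0.122]
contact_force: [-0.1, -0.5, 0.6]
position: [0.6438, 0.0561, 0.119]
contact_force: [0.1, -0.1, -0.3]
```

```bash
python3 -m pendant '[0,0,0.1,0,0,0, 0,0,0.2,0,0,0, 0,0,0.25,0,0,0, 0,0,0.25,0,0,0]' | grep -E "pos|cont"
```

```text
position: [0.6441, 0.0561, 0.1168]
contact_force: [0.5, -0.1, -0.7]
```

```bash
python3 -m pendant '[0,0,0.05,0,0,0, 0,0,0.1,0,0,0, 0,0,0.1,0,0,0]' | grep -E "pos|cont";python3 -m pendant '[0,0,0.05,0,0,0, 0,0,0.1,0,0,0, 0,0,0.1,0,0,0]' | grep -E "pos|cont"
```

```text
position: [0.6444, 0.0561, 0.1162]
contact_force: [-0.6, 0.1, 2.2]
position: [0.645, 0.0562, 0.1159]
contact_force: [0.1, 1.0, 8.9]
```

The arm is on its stop, with the roller top at 116 mm. Letting go and checking.

```bash
python3 -m pendant '[0,0,-1,0,0,0, 0,0,-3,0,0,0, 0,0,-7,0,0,0, 0,0,-11,0,0,0, -4,0,-14,0,0,0, -8,0,-16,0,0,0, -12,0,-16,0,0,0, -16,0,-16,0,0,0, -16,0,-16,0,0,0, -16,0,-16,0,0,0]' | grep -E "time|pos|cont"
python3 - <<'E'
from h import *
snap("side","s6.png",crop=(60,120,320,310),scale=3)
E
```

```text
time: 19.5
position: [0.4848, 0.0392, 0.2757]
contact_force: [0.1, -0.4, -0.5]
```

View pics/s6.png

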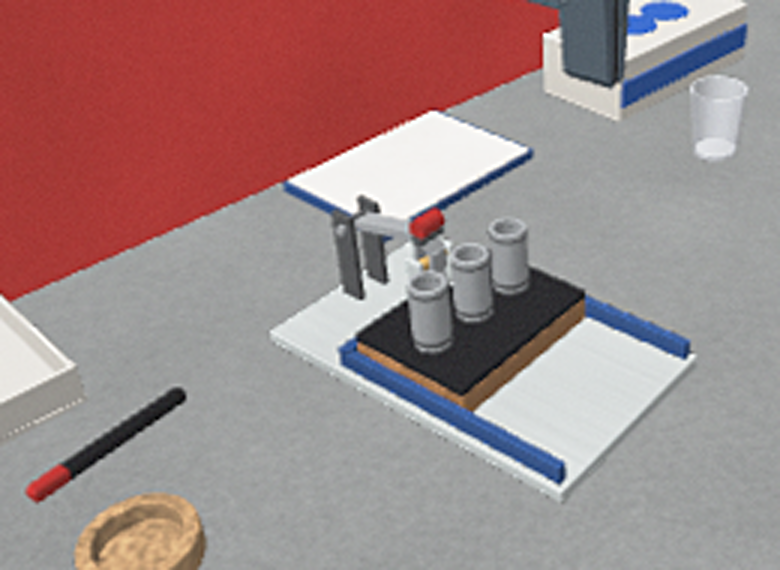

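The rack is home against the stop, all three sleeves are level, and the jaws are on the pin with the roller at (428,223). I check the roller against the clipped position before handing in.

Run:
```python
from h import *
c=load("side");print(proj(c,[.642,.056,.108]),proj(c,[.6405,.0560,.116]),(60+428.5/3-.5,120+223.5/3-.5))
```

```text
[202.03058467 194.50681773] [202.16944512 191.83049446] (202.33333333333334, 194.0)
```

```bash
python3 -c "
from workcell import ctrl
print(ctrl.close_job())"
```

```text
the job is handed in; nothing more can be done
None
```

I handed the job in at about 20 s: the loose sleeve is seated on the middle post, the rack is home against the end stop, and the clamp is snapped onto the pin and released. The other two sleeves are still on their posts, and no bystander was touched.

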